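Pack the small bone set into its tray

ROBOT

A 6-joint arm with a two-finger parallel gripper is mounted at the origin on the work surface. World frame = base frame: x ahead of the robot, y to its left, z up, the work surface at z = 0. Lengths are in m, angles in rad, forces in N, time in s.
With the tool pointing down it reaches from about 0.3 to 0.875 m from the base axis. Payload 6.4 kg.
Tool frame: the origin (TCP) lies at the very end of the fingers, on their centre line; the grasp point (between the pads) lies 19 mm behind it; z points along the fingers, y is the line along which they close (so a half turn about z gives the same grasp; the last joint's range is limited). The gripper opens to 85 mm and grips with 20 to 120 N. Pads are 22 mm wide; open, the fingers measure 114 mm over their backs; the gripper's body (76 mm by 85 mm) begins 54 mm behind the grasp point. The pads swing forward as they close: fully open they stand 13 mm farther back than shut.
Start: joints at [1.139, 0.181, 1.607, -0, 1.354, -0.206], TCP at [0.129, 0.56, 0.207] pointing down, gripper open.
Joint ranges: [-2.99, 2.99], [-0.89, 2.07], [0.3, 2.58], [-1.14, 4.28], [0, 2.63], [-3.12, 3.12]. Speed limits (rad/s): [2.57, 2.57, 3.01, 3.14, 3.14, 3.14].

INTERFACE

Orientations are given as a unit quaternion [w, x, y, z].
In Python, from bench import get_obs, optics, workorder gives the robot as it stands.
- The arm moves only by the shell command python3 -m jog 'ROWS'. ROWS is a JSON list of rows, 1 to 10 of them, each of 7 numbers: dx, dy, dz in m, then a rotation vector rx, ry, rz in rad, then the opening from 0.0 (shut) to 1.0 (fully open); each row is the pose to reach, as a shift and turn from the pose commanded when the command began, along the tool's axes at that moment; what a row does not reach only later rows make up. A row lasts 1/8 s, in which the tool goes at most 0.0625 m and 0.188 rad, less where a joint would pass 70% of its speed; a pose out of reach is approached as far as the arm can. The fingers move at their own pace and stop on an object; the grip force is fixed at half the most. Time passes only in rows, so rows that do not move let the fingers close. It prints the time, the measured TCP pose, the force, the opening and the grip force at its end.
- get_obs(): the state, without advancing time (a new reading comes with each control period).
- optics.camera(name): name is "side" or "top"; returns (picture, depth): 420x560x3 uint8, blue, green, red; 420x560 float32, m along the optical axis (not along the pixel's ray), 0 where there is no reading.
- optics.camera_params(name): a dict with "fovy" (degrees; the focal length in pixels is half the picture's height over the tangent of half this angle, whatever the lens; pixels are square), "cx", "cy" (the principal point, pixels), "view" (4x4, takes a point from world to camera coordinates). Camera axes: x right, y up, looking along -z (the intrinsics and any distortion apply to the point x, -y, -z); pixel columns grow to the right and rows downward; lengths in m; the calibration is good to about 2 mm. A picture is of the moment at which its call begins. camera_params takes no time and is no camera call.
- workorder.hand_in(): hands the job in; it is judged then, once.
The state is a dict: "time_s": time; "q": joint angles; "dq": joint speeds; "joint_efforts": joint torques, N m; "eef_pos": TCP position; "eef_rot": TCP orientation; "wrist_force": force on the tool from outside, world axes, zero at the start; "torque": the same for the moment, N m; "opening": opening from 0.0 (shut) to 1.0 (fully open); "grasp_force": force on a finger pad.
Only numpy, scipy, OpenCV 4.12 (cv2) and the standard library are available. Lean on these libraries where they do the work, as an engineer would, in place of code of your own. Each camera call takes 0.05 s, during which the arm holds its last target. There are 200 camera calls.

TASK

Pack the small bone set from the drying mat into the perforated tray, each piece in its own holder and let go: the mallet in its rack with the head on the pad between the cheeks and the handle in the fork, the narrow osteotome lying in its two forks, the low gallipot still upside down between the pins of its seat, and the lidded pin box flat inside its corner angles. Leave the wide osteotome and the tall cup, which belong to another set, lying where they are.

Things in the scene. Friction and masses are not known exactly. Their poses are not given: they have to be found in the camera images.
- mallet: Small bone mallet lying flat on the drying mat (3 mm thick): steel head, a cylinder 25 mm across, 50 mm long, crosswise; round black handle 16 mm thick with a 25 mm pommel. 0.23 kg. Origin: underside, below the handle's axis (12.5 mm above it), 36 mm behind the head's middle: the place to grip. x points to the head; bare handle from x = -106 to +23 mm, pommel end at -120. z up.
- osteotome: Narrow osteotome (bone chisel) lying flat on the mat, all steel: ribbed handle 100 mm long, 14 wide, 12 high; flat blade 10 mm wide, 3.5 thick; 155 mm overall, 0.12 kg. Origin: underside, at the balance point; x points to the edge of the blade (handle from x = -60 to +40 mm, blade to +95), z up.
- gallipot: Low gallipot: steel cup 52 mm across the rim, 34 mm high, wall 2 mm, 60 g, standing upside down on the mat (closed end on top, 47 mm across). Origin: centre of the rim plane, on what it stands on; z points to the closed end, so z up means upside down.
- pin_box: Lidded pin box on the mat: closed perforated steel box 70 x 36 x 24 mm, 0.14 kg. Origin: centre of the underside; x along its 70 mm length, y across its 36 mm width, z up.
- wide_osteotome: Look-alike of another set, on the mat: wide osteotome, the same steel handle (100 x 14 x 12 mm) but a blade 28 mm wide; 155 mm long, lying flat. Origin and axes as for the narrow osteotome.
- tall_cup: Look-alike of another set, on the mat: tall steel cup, 37 mm across the rim and 52 mm high, standing upside down. Origin: centre of the rim plane, z up.
- mallet_rack: Mallet rack, fixed teal holder in the tray, on a 3 mm base. At x = +62 mm a pad (30 mm along x, top at z = 10) for the head, between cheeks 64 mm apart rising to z = 22; at x = -30 a fork (6 mm thick, gap 34, saddle z = 14.5, prong tops z = 30) for the handle, bare between them. Origin: centre line, tray floor. Seated mallet: same x direction, origin at (26, 0, 10) mm.
- osteotome_rack: Osteotome rack, fixed teal holder in the tray: two equal forks at x = -28 and +28 mm (6 mm thick along x, gap 30 mm between prongs along y, saddles at z = 12, prong tops z = 26). Origin: midway, on the tray floor. Seated, the osteotome lies along x with its handle in both forks (blade to either end), origin at (0, 0, 12) mm; the handle is bare for the fingers between the forks.
- cup_seat: Cup seat, fixed teal plate 70 x 70 x 3 mm in the tray with four upright pins, 6 mm thick, at x, y = +-26 mm, tops at z = 17. Origin: centre, on the tray floor. The cup stands rim down on the plate (z = 3) in the middle of the pins; fingers closing along the seat's x or y pass between them. Tray (all holders lie square in it): 250 x 250 mm, floor 3 mm above the table, rim 14 mm high.
- box_seat: Box seat, fixed teal plate 94 x 60 x 3 mm in the tray with four corner angles (legs 14 mm long, tops at z = 15) enclosing 86 x 52 mm. Origin: centre, on the tray floor; x along its length. The box stands on the plate (z = 3), its length along the seat's x; the middle of the long sides is open for the fingers.
Mind the look-alikes: they are no part of the job. What is shaped like the mallet but orange is not meant.

How it is judged:
By the outcome, as a careful person would: the job done as asked, in the order asked, and still so for the second after the job is handed in, with the robot touching nothing.
It also fails if it takes over 112 s, if anything falls off the work surface, if the arm or the gripper's body presses on something with over 40 N, if the wrist force passes 120 N, or if a joint passes its speed limit or range.

## Working session

There is one attempt and no reset: what is moved stays moved. The work goes in short steps, Python scripts to look and compute and a shell command to move; the robot and the scene stay as the last step left them, time stands still between calls to the robot, and variables do not carry over. Pictures are saved under pics/ and viewed, at most 14 in all, crops included, and the job is handed in when it is done.

```bash
ls; mkdir -p pics; python3 - <<'E'
from bench import get_obs, optics, workorder
import cv2,numpy as np
print(get_obs())
for n in("top","side"):
    p,d=optics.camera(n); P=optics.camera_params(n); print(n,P, (d==0).mean())
    cv2.imwrite(f"pics/{n}0.png",p); np.save(f"{n}0.npy",d)
E
```

```text
pics
{'time_s': 0.0, 'q': array([ 1.13870934e+00,  1.81524311e-01,  1.60796793e+00,  9.51299125e-06,
        1.35377998e+00, -2.06296468e-01]), 'dq': array([-0.00072658, -0.00132402, -0.00157935,  0.00019344, -0.00208822,
       -0.00071084]), 'joint_efforts': array([-2.52548680e-04, -4.44876444e+01, -3.51334119e+01, -2.80661288e-04,
        9.14122764e-03,  6.61042293e-06]), 'eef_pos': array([0.12846536, 0.55988615, 0.20571295]), 'eef_rot': array([-2.67932570e-04,  1.12656579e-01,  9.93633630e-01, -7.95907208e-04]), 'wrist_force': array([-0.1386902 , -0.20902954, -0.82565027]), 'torque': array([-0.00405095, -0.00929651,  0.03789333]), 'grasp_force': 0.0, 'opening': 1.0021544464550607}
top {'fovy': 57.055057448514184, 'cx': 279.2867667700195, 'cy': 209.13483185475943, 'view': array([[ 0.01024912, -0.99993318,  0.00534642, -0.01900199],
       [ 0.97361296,  0.01119804,  0.22793071, -0.45452169],
       [-0.22797535,  0.00286926,  0.97366268, -0.92670967],
       [ 0.        ,  0.        ,  0.        ,  1.        ]])} 0.003869047619047619
side {'fovy': 42.79430381027586, 'cx': 278.08478931446166, 'cy': 212.67246829682995, 'view': array([[ 0.92529318, -0.37923538, -0.00361368, -0.4151506 ],
       [ 0.22840295,  0.54962116,  0.80358489, -0.13707822],
       [-0.30276167, -0.74437699,  0.59517919, -1.04366309],
       [ 0.        ,  0.        ,  0.        ,  1.        ]])} 0.00405187074829932
```

View pics/top0.png

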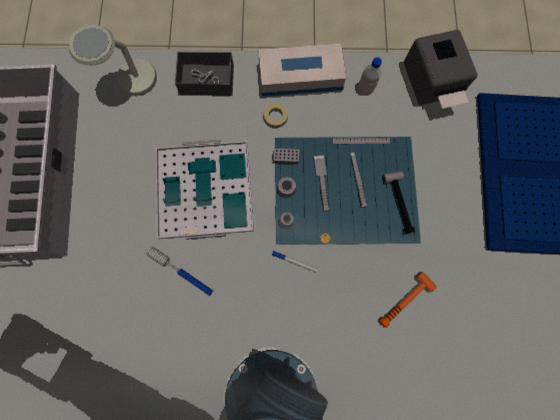

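View pics/side0.png

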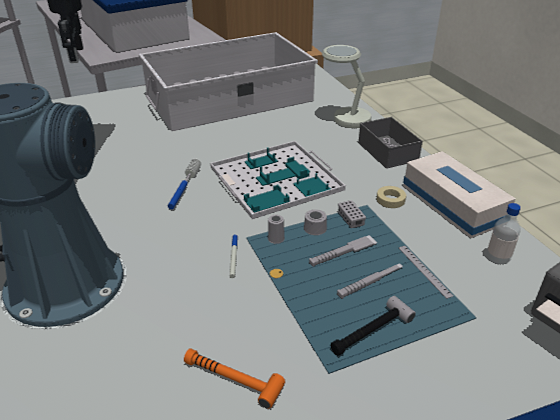

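The top view shows the tray at (157-252, 142-238) with four teal holders. The mat at (275-420, 137-245) holds:
- pin box (286,156)
- low gallipot (287,186)
- tall cup (287,219)
- wide osteotome (322,182)
- narrow osteotome (358,180)
- mallet (400,200)

Next I'll deproject both depth images.

```bash
cat > h.py <<'E'
import numpy as np,cv2
from bench import get_obs, optics, workorder
def world(n,d):
    P=optics.camera_params(n); f=210/np.tan(np.radians(P["fovy"])/2)
    v,u=np.mgrid[0:420,0:560]
    c=np.stack([(u-P["cx"])/f*d,-(v-P["cy"])/f*d,-d],-1)
    V=P["view"]; return (c-V[:3,3])@V[:3,:3]
def proj(n,p):
    P=optics.camera_params(n); f=210/np.tan(np.radians(P["fovy"])/2)
    c=np.atleast_2d(p)@P["view"][:3,:3].T+P["view"][:3,3]
    return np.c_[P["cx"]+f*c[:,0]/-c[:,2],P["cy"]-f*c[:,1]/-c[:,2]]
E
python3 - <<'E'
from h import *
for n in("top","side"):
    d=np.load(n+"0.npy");W=world(n,d);p=cv2.imread(f"pics/{n}0.png")
    x,y,z=W[...,0],W[...,1],W[...,2]
    tb=(x>.25)&(x<.35)&(abs(y)<.3)&(d>0); A=np.c_[x[tb],y[tb],np.ones(tb.sum())]
    print(n,"table z med",np.median(z[tb]),"std",z[tb].std(),"fit",np.linalg.lstsq(A,z[tb],rcond=None)[0])
    m=((z>.0065)&(x>.3)&(x<.75)&(y<.4)&(y>-.45)&(d>0)).astype(np.uint8)
    k,l,s,c=cv2.connectedComponentsWithStats(m)
    for i in range(1,k):
        if s[i,4]<40: continue
        q=W[l==i]; r=cv2.minAreaRect(q[:,:2].astype(np.float32)*1000)
        print(s[i].tolist(),"rect",np.round(r[0],1),np.round(r[1],1),round(r[2],1),"z",np.round(np.percentile(q[:,2],[50,90,98])*1000,1))
    g=cv2.cvtColor(p,cv2.COLOR_BGR2HSV); t=(g[...,0]>80)&(g[...,0]<98)&(g[...,1]>120)&(y>.03)&(x>.3)&(x<.8)
    k,l,s,c=cv2.connectedComponentsWithStats(t.astype(np.uint8))
    for i in range(1,k):
        if s[i,4]<40: continue
        q=W[l==i]; r=cv2.minAreaRect(q[:,:2].astype(np.float32)*1000)
        print("teal",s[i].tolist(),"rect",np.round(r[0],1),np.round(r[1],1),round(r[2],1),"z",np.round(np.percentile(q[:,2],[50,90,98])*1000,1))
p=cv2.imread("pics/top0.png")
cv2.imwrite("pics/c1.png",cv2.resize(p[130:250,145:425],None,fx=2.85,fy=2.85,interpolation=cv2.INTER_CUBIC))
p=cv2.imread("pics/side0.png")
cv2.imwrite("pics/c2.png",cv2.resize(p[135:375,200:480],None,fx=2.5,fy=2.5,interpolation=cv2.INTER_CUBIC))
E
```

```text
top table z med 0.00018495214897293932 std 0.004709902966232005 fit [ 0.00788844  0.0074917  -0.00124227]
[264, 109, 24, 19, 260] rect [725.   -0.9] [49.9 64.6] 0.1 z [18.1 21.  22.6]
[156, 140, 98, 99, 782] rect [519.2 190.2] [266.1 250.8] 5.5 z [13.8 19.  21.9]
[273, 149, 27, 17, 384] rect [609.5 -30.6] [70.4 39.5] 89.9 z [26.5 29.2 30.8]
[351, 153, 17, 55, 282] rect [ 549.8 -226. ] [154.4  17.7] 8.4 z [13.3 16.5 18.3]
[219, 154, 27, 26, 226] rect [584.9 115.3] [72.7 69.7] 6.7 z [ 7.9 10.1 20.9]
[314, 155, 15, 56, 406] rect [ 540.6 -125.3] [157.6  31.1] 2.4 z [12.3 16.2 17.6]
[188, 158, 28, 21, 356] rect [578.3 195.9] [71.6 57.7] 89.7 z [13.  16.8 26.5]
[383, 171, 33, 63, 549] rect [ 486.  -337.8] [168.4  49.9] 16.0 z [22.3 27.4 29.3]
[163, 177, 17, 21, 164] rect [526.3 279.7] [40.8 55.3] 73.6 z [ 8.6 18.1 29. ]
[278, 177, 19, 21, 312] rect [523.7 -32.1] [52.6 48.6] 12.1 z [36.9 39.7 41.3]
[194, 178, 18, 28, 177] rect [511.7 188.2] [75.3 43.8] 0.6 z [ 8.6 19.8 34.2]
[223, 193, 25, 37, 301] rect [459.7 105.4] [95.4 60.9] 8.5 z [ 7.9 17.1 19.2]
[163, 195, 19, 11, 93] rect [485.2 272.
[... 1075 characters left out ...]
.3 -33.6] [76.  38.5] 89.1 z [25.9 28.6 29.7]
[304, 209, 23, 26, 483] rect [521.4 -34.1] [47.4 49.1] 13.2 z [35.  39.2 40.5]
[268, 214, 17, 29, 409] rect [430.1 -35.6] [36.5 32.9] 43.7 z [39.4 56.7 57.9]
[230, 234, 8, 43, 228] rect [328.5 -54. ] [127.4  11.5] 68.9 z [10.9 12.8 14. ]
[309, 235, 69, 31, 578] rect [ 540.  -130.9] [158.4  32.5] 8.8 z [11.9 16.1 17.4]
[337, 263, 66, 36, 492] rect [ 550.  -226.7] [155.4  17.5] 9.7 z [13.1 16.2 17.4]
[331, 296, 85, 60, 1159] rect [ 485.9 -341.6] [166.6  52.3] 17.0 z [22.3 26.7 28.8]
teal [245, 148, 85, 48, 1290] rect [540.7 187.6] [137.3 217.9] 6.8 z [ 7.6 17.4 26.3]
teal [244, 185, 45, 27, 611] rect [460.9 103.8] [93.4 65.9] 5.7 z [ 7.  14.2 19.1]
```

View pics/c1.png

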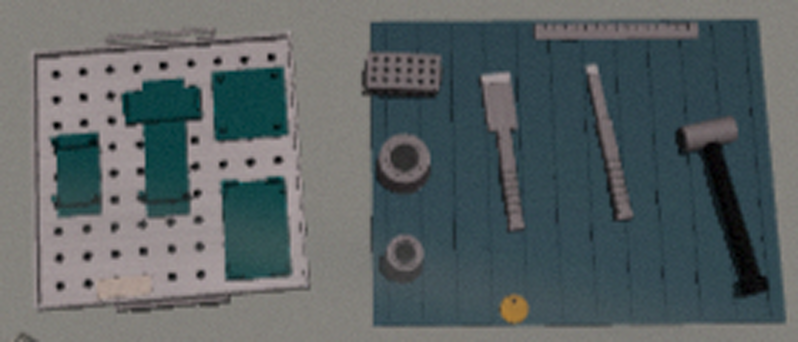

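View pics/c2.png

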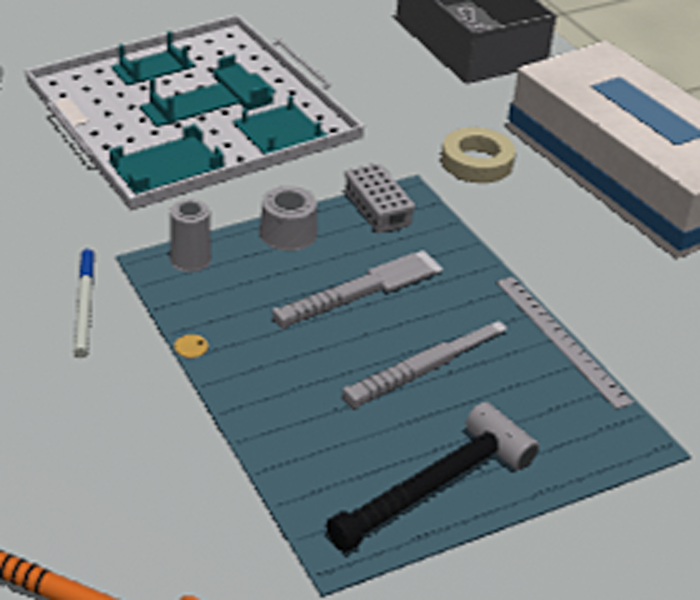

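Crops: in c1 the rack heads point up (+x) and the tray is turned about 5° counterclockwise. The narrow osteotome runs (592,68) to (623,218), the mallet head is at (708,135) and its pommel at (750,287). In c2 all pieces lie free and both cups stand upside down. Next I'll refine the poses with both cameras fused.

```bash
python3 - <<'E'
from h import *
R=lambda a:np.array([[np.cos(a),-np.sin(a)],[np.sin(a),np.cos(a)]])
for n in("top","side"):
    d=np.load(n+"0.npy");W=world(n,d);p=cv2.imread(f"pics/{n}0.png");g=cv2.cvtColor(p,cv2.COLOR_BGR2HSV)
    x,y,z=W[...,0],W[...,1],W[...,2]; ok=d>0
    teal=(g[...,0]>78)&(g[...,0]<100)&(g[...,1]>110)&(y>.05)&(x>.38)&(x<.66)&ok
    tray=(z>.0)&ok&(np.hypot(x-.52,y-.19)<.17)&(g[...,1]<60)&((g[...,2]>120)|(z>.01))
    # tray yaw from holders: minimise extents of each teal cluster along best common yaw via rim sides
    q=W[(z>.009)&ok&~teal&(abs(y-.19)<.145)&(abs(x-.52)<.15)][:,:2]
    best=[]
    for a in np.radians(np.arange(2,9,.25)):
        r=(q-[.52,.19])@R(a); h=np.histogram(r[:,1],bins=np.arange(-.16,.16,.003))[0]; best.append((np.sum(h.astype(float)**2),a))
    a=max(best)[1]; r=(q-[.52,.19])@R(a); print(n,"yaw",np.degrees(a),"y ends",np.round(np.percentile(r[:,1],[1,99])*1000,1),"x",np.round(np.percentile(r[:,0],[1,5,95,99])*1000,1))
    a=np.radians(5.2);T=(W[teal]-[.52,.19,0]);t=T[:,:2]@R(a)
    for nm,c,hw in(("mallet",(.03,0),(.075,.042)),("ost",(.01,.085),(.05,.04)),("cup",(.056,-.08),(.045,.04)),("box",(-.068,-.08),(.06,.04))):
        m=(abs(t-c)<hw).all(1); e=np.percentile(t[m],[1,99],axis=0)*1000; mid=e.mean(0)/1000
        print(nm,m.sum(),"ext",np.round(e,1).tolist(),"centre",np.round((R(a)@mid+[.52,.19])*1000,1))
    # mallet
    m=ok&(z>.0075)&(x>.38)&(x<.6)&(y<-.26)&(y>-.42); q=W[m];v=g[...,2][m]
    dark=(v<70); hp=q[dark][:,:2]; c=hp.mean(0); u=np.linalg.svd(hp-c,full_matrices=False)[2][0]; u*=np.sign(u[0])
    hd=q[~dark&(q[:,0]>.52)][:,:2]; s=(q[:,:2]-c)@u
    print("mallet yaw",np.degrees(np.arctan2(u[1],u[0])),"head c",hd.mean(0),"ends",np.percentile(s,[.5,99.5]),"c",c, "orig(pommel/head ends)",c+u*(np.percentile(s,[.5,99.5]).mean()+.0358))
    for nm,xr,yr in(("ost",(.45,.65),(-.26,-.19)),("box",(.57,.65),(-.09,.02)),("pot",(.48,.56),(-.08,.01))):
        m=ok&(z>(.0075 if nm=="ost" else .02))&(x>xr[0])&(x<xr[1])&(y>yr[0])&(y<yr[1]); q=W[m][:,:2]; r=cv2.minAreaRect(q.astype(np.float32)*1000)
        u=np.linalg.svd(q-q.mean(0),full_matrices=False)[2][0]; print(nm,r,"pca",np.degrees(np.arctan2(u[1],u[0]))%180)
E
```

```text
top yaw 5.75 y ends [-125.   124.9] x [-133.3 -131.2  128.6  130.8]
mallet 745 ext [[-38.5, -31.8], [86.4, 35.2]] centre [543.7 193.9]
ost 316 ext [[-34.4, 64.6], [39.2, 103.2]] centre [514.8 273.8]
cup 581 ext [[24.8, -112.5], [91.3, -46.5]] centre [585.  116.1]
box 432 ext [[-110.8, -106.4], [-21.0, -51.3]] centre [461.5 105.5]
mallet yaw 15.403058115985763 head c [ 0.556253   -0.31925747] ends [-0.07622967  0.09074077] c [ 0.47798697 -0.33417618] orig(pommel/head ends) [ 0.51949602 -0.3227403 ]
ost ((559.4700317382812, -223.94126892089844), (59.446380615234375, 172.18380737304688), 87.67144012451172) pca 9.173477845247334
box ((610.77001953125, -30.637287139892578), (70.39292907714844, 37.04543685913086), 89.87137603759766) pca 88.89016935245485
pot ((521.8818359375, -32.621124267578125), (47.751163482666016, 45.05669403076172), 0.6708718538284302) pca 179.78410813562735
side yaw 5.0 y ends [-127.8  126.3] x [-132.4 -127.6  127.4  132. ]
mallet 612 ext [[-43.6, -36.8], [80.3, 35.7]] centre [538.3 191.1]
ost 278 ext [[-38.8, 60.2], [34.8, 103.6]] centre [510.6 271.4]
cup 407 ext [[22.8, -111.1], [89.4, -49.2]] centre [583.2 115.3]
box 612 ext [[-112.1, -111.3], [-21.7, -50.6]] centre [460.7 103.3]
mallet yaw 10.873757650389006 head c [ 0.55241285 -0.32202331] ends [-0.06723377  0.09809469] c [ 0.47035526 -0.3437119 ] orig(pommel/head ends) [ 0.52066588 -0.33404749]
ost ((550.0557861328125, -226.77452087402344), (155.22531127929688, 17.077434539794922), 10.796448707580566) pca 10.627609677001402
box ((611.6572265625, -33.58887481689453), (76.00328063964844, 37.95906066894531), 87.62073516845703) pca 89.51927076047339
pot ((523.01953125, -34.459678649902344), (47.874717712402344, 46.67279815673828), 21.43526268005371) pca 65.1015495294057
```

```bash
cat > ov.py <<'E'
from h import *
S=4
def draw(n,p,items,roi):
    x0,y0,x1,y1=roi; s=min(780/(x1-x0),590/(y1-y0)); im=cv2.resize(p[y0:y1,x0:x1],None,fx=s,fy=s,interpolation=cv2.INTER_CUBIC)
    for (ox,oy,oz,yaw,segs) in items:
        a=np.radians(yaw)
        for b in segs: # box xmin,xmax,ymin,ymax,z (mm)
            c=np.array([[b[0],b[2]],[b[1],b[2]],[b[1],b[3]],[b[0],b[3]]])
            w=np.c_[c[:,0]*np.cos(a)-c[:,1]*np.sin(a)+ox,c[:,0]*np.sin(a)+c[:,1]*np.cos(a)+oy,np.full(4,b[4]+oz)]/1000
            q=(proj(n,w)-[x0,y0]+.5)*s
            cv2.polylines(im,[q.round().astype(int)],True,(0,0,255),1)
    return im
Y=5.4
H=[(525,192,3,Y,[(-33,-27,-17,17,14.5),(47,77,-32,32,10),(47,77,-32,32,22)]),
   (513,273,3,Y,[(-31,-25,-15,15,12),(25,31,-15,15,12),(-31,-25,-15,15,26),(25,31,-15,15,26)]),
   (584,116,3,Y,[(-35,35,-35,35,3),(-26,26,-26,26,17)]),
   (461,104.5,3,Y,[(-47,47,-30,30,3),(-43,43,-26,26,15)]),
   (520,191,3,Y,[(-125,125,-125,125,14)])]
O=[(520,-330,3,16.3,[(24,49,-25,25,12.5),(-106,23,-8,8,12.5),(-11,11,-8,8,12.5)]),
   (532.6,-229,3,9.5,[(-60,40,-7,7,12),(40,95,-5,5,3.5)]),
   (522.5,-33,3,0,[(-23,23,-23,23,34)]),(611,-32,3,89,[(-35,35,-18,18,24)])]
E
python3 - <<'E'
from ov import *
a=cv2.imread("pics/top0.png");b=cv2.imread("pics/side0.png")
cv2.imwrite("pics/o1.png",draw("top",a,H+O,(145,130,425,250)))
cv2.imwrite("pics/o2.png",draw("side",b,H+O,(205,135,425,370)))
E
```

```text
(no output)
```

View pics/o1.png

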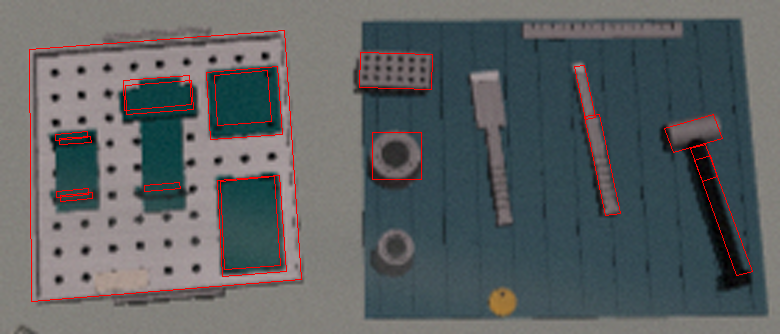

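View pics/o2.png

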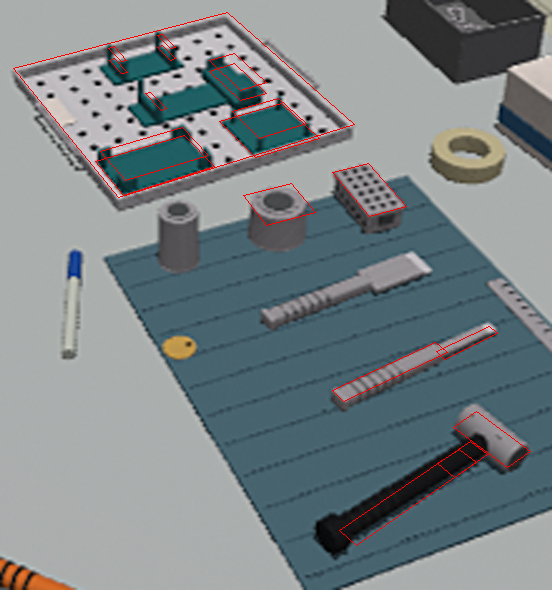

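Overlays: object outlines agree to about 2 mm. The mallet handle really ends near (733,282) in o1, so its yaw is nearer 14°. The mallet and osteotome racks sit 3-5 mm closer to the robot than I drew them, and the other holders fit. Now I'll move.

```bash
cat > go.py <<'E'
import sys,numpy as np
from scipy.spatial.transform import Rotation as Ro
from bench import get_obs
# python3 go.py x y z(mm) yaw(deg of tool y) ...
o=get_obs(); w,x,y,z=o["eef_rot"]; Rc=Ro.from_quat([x,y,z,w]); p=np.array(o["eef_pos"])
a=np.array(sys.argv[1:],float).reshape(-1,4)
print("now",np.round(p*1000,1),"t",round(o["time_s"],2),"q",np.round(o["q"],2),"open",round(o["opening"],3),"yaw",np.round(np.degrees(np.arctan2(*Rc.as_matrix()[[1,0],1])),1))
for r in a:
    c,s=np.cos(np.radians(r[3])),np.sin(np.radians(r[3])); ty=np.array([c,s,0]); tz=np.array([0,0,-1.])
    Rt=Ro.from_matrix(np.c_[np.cross(ty,tz),ty,tz])
    print(np.round(Rc.inv().apply(r[:3]/1000-p),4).tolist(),np.round((Rc.inv()*Rt).as_rotvec(),4).tolist())
E
python3 go.py 450 100 190 95 519.5 -328.5 120 104
```

```text
now [128.5 559.9 205.8] t 0.1 q [ 1.14  0.18  1.61  0.    1.35 -0.21] open 0.997 yaw 77.1
[-0.4163, -0.3763, 0.0162] [-0.0014, -0.0005, -0.3131]
[-0.58, -0.7782, 0.0868] [-0.0014, -0.0007, -0.4702]
```

```bash
R='[-0.416,-0.376,0.016,-0.001,0,-0.313,1]'; python3 -m jog '[[-0.416,-0.376,0.016,-0.001,0,-0.313,1],[-0.416,-0.376,0.016,-0.001,0,-0.313,1],[-0.416,-0.376,0.016,-0.001,0,-0.313,1],[-0.416,-0.376,0.016,-0.001,0,-0.313,1],[-0.416,-0.376,0.016,-0.001,0,-0.313,1],[-0.416,-0.376,0.016,-0.001,0,-0.313,1],[-0.416,-0.376,0.016,-0.001,0,-0.313,1],[-0.416,-0.376,0.016,-0.001,0,-0.313,0.7],[-0.416,-0.376,0.016,-0.001,0,-0.313,0.7],[-0.416,-0.376,0.016,-0.001,0,-0.313,0.7]]'; python3 go.py 519.5 -328.5 120 104
```

```text
time_s: 1.35
eef_pos: [0.4516, 0.0973, 0.1903]
eef_rot: [-0.0, -0.041, 0.999, 0.0]
wrist_force: [-0.6, 0.6, -0.7]
opening: 0.706
grasp_force: 0.0
now [451.6  97.3 190.3] t 1.35 q [-0.05 -0.06  1.9   0.    1.31 -1.7 ] open 0.706 yaw 94.6
[-0.0332, -0.43, 0.0701] [0.0003, -0.0002, -0.1633]
```

```bash
python3 -m jog '[[-0.033,-0.43,0.07,0,0,-0.163,0.6],[-0.033,-0.43,0.07,0,0,-0.163,0.6],[-0.033,-0.43,0.07,0,0,-0.163,0.6],[-0.033,-0.43,0.07,0,0,-0.163,0.6],[-0.033,-0.43,0.07,0,0,-0.163,0.6],[-0.033,-0.43,0.07,0,0,-0.163,0.6],[-0.033,-0.43,0.07,0,0,-0.163,0.6],[-0.033,-0.43,0.07,0,0,-0.163,0.6],[-0.033,-0.43,0.07,0,0,-0.163,0.6]]'; python3 go.py 519.5 -328.5 8 104; python3 - <<'E'
from ov import *
Y=5.4
o=get_obs()["eef_pos"]*1000
O[0]=(519.5,-328.5,3,14,[(24,49,-25,25,12.5),(-106,23,-8,8,12.5),(-11,11,-8,8,12.5)])
p=optics.camera("side")[0]
cv2.imwrite("pics/a1.png",draw("side",p,O[:2],(280,200,460,370)))
E
```

```text
time_s: 2.48
eef_pos: [0.5201, -0.3231, 0.1194]
eef_rot: [-0.0, -0.125, 0.992, 0.001]
wrist_force: [0.2, 0.7, 0.7]
opening: 0.603
grasp_force: 0.0
now [ 520.1 -323.1  119.4] t 2.48 q [-0.75  0.35  1.58  0.    1.21 -2.57] open 0.603 yaw 104.3
[0.0019, -0.0054, 0.1114] [0.003, -0.0004, 0.0061]
```

View pics/a1.png

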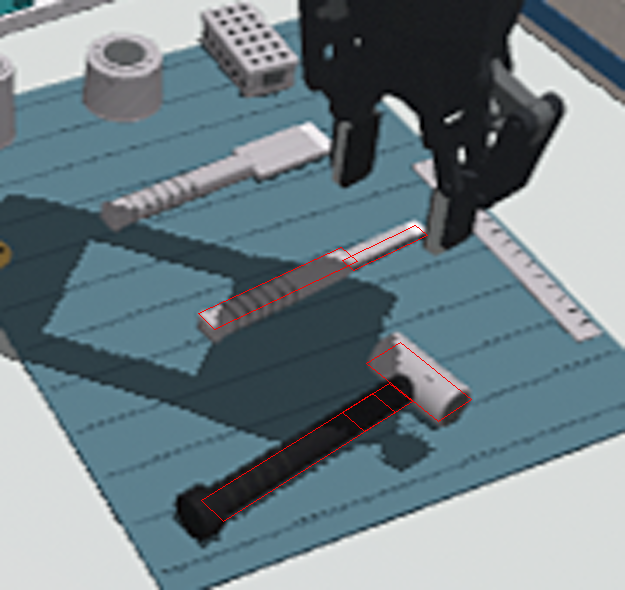

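View: the mallet fits the outline at yaw 14°, with its head at (420,378). The fingers stand clear above it. Now I'll go down and grip.

```bash
python3 -m jog '[[0,0,0.05,0.003,0,0.006,0.6],[0,0,0.09,0.003,0,0.006,0.6],[0,0,0.113,0.003,0,0.006,0.6],[0,0,0.113,0.003,0,0.006,0.6],[0,0,0.113,0.003,0,0.006,0.6],[0,0,0.113,0.003,0,0.006,0],[0,0,0.113,0.003,0,0.006,0],[0,0,0.113,0.003,0,0.006,0],[0,0,0.113,0.003,0,0.006,0],[0,0,0.113,0.003,0,0.006,0]]'; python3 go.py
```

```text
time_s: 3.78
eef_pos: [0.5203, -0.3245, 0.0071]
eef_rot: [0.0, -0.122, 0.993, -0.001]
wrist_force: [1.3, 0.8, -0.6]
opening: -0.005
grasp_force: 0.0
now [ 520.3 -324.5    7.1] t 3.77 q [-0.75  0.5   1.63 -0.    1.01 -2.56] open -0.005 yaw 104.0
```

```bash
python3 - <<'E'
from ov import *
p=optics.camera("side")[0]
O[0]=(519.5,-328.5,3,14,[(24,49,-25,25,12.5),(-106,23,-8,8,12.5),(-11,11,-8,8,12.5)])
cv2.imwrite("pics/a2.png",draw("side",p,[],(280,180,460,370)))
E
```

```text
(no output)
```

View pics/a2.png

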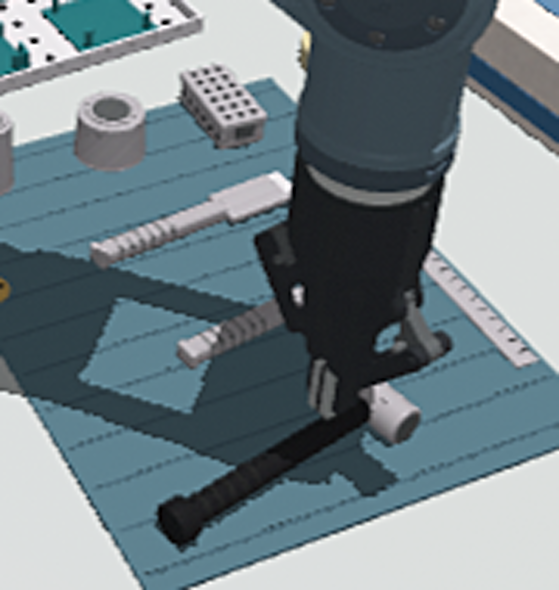

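```bash
python3 - <<'E'
from ov import *
o=get_obs()["eef_pos"]
print(proj("side",o),proj("side",o+[0,0,.019]), proj("top",o))
for n in("top","side"):
    p,d=optics.camera(n);W=world(n,d);g=cv2.cvtColor(p,cv2.COLOR_BGR2HSV)
    x,y,z=W[...,0],W[...,1],W[...,2]
    m=(d>0)&(z>.0075)&(z<.032)&(x>.38)&(x<.6)&(y<-.26)&(y>-.42);q=W[m]
    print(n,cv2.minAreaRect(q[:,:2].astype(np.float32)*1000))
    c=cv2.resize(p[130:300,330:480] if n=="top" else p[230:370,300:460],None,fx=3.2,fy=3.2,interpolation=cv2.INTER_CUBIC)
    cv2.imwrite(f"pics/b_{n}.png",c)
a,b=cv2.imread("pics/b_top.png"),cv2.imread("pics/b_side.png");h=max(a.shape[0],b.shape[0])
f=lambda i:cv2.copyMakeBorder(i,0,h-i.shape[0],0,0,cv2.BORDER_CONSTANT)
im=np.hstack([f(a),f(b)]);im=cv2.resize(im,None,fx=.78,fy=.78);cv2.imwrite("pics/b.png",im);print(im.shape)
E
```

```text
[[384.27912835 319.74992736]] [[385.51219925 312.36495738]] [[394.84395946 190.54189483]]
top ((0.0, 0.0), (0.0, 0.0), 0.0)
side ((487.42230224609375, -342.5265808105469), (169.64723205566406, 31.110597610473633), 9.627490043640137)
(424, 774, 3)
```

View pics/b.png

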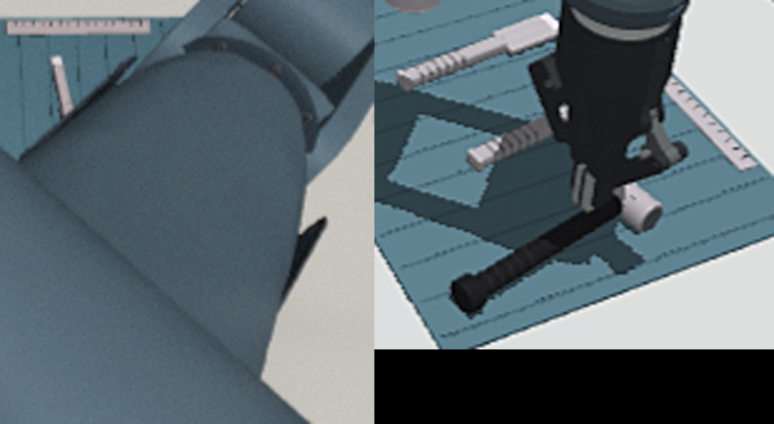

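```bash
python3 - <<'E'
from ov import *
print("tips a1 pred",proj("side",np.array([[.5201,-.3231,.127]])))
def sec(n,d,tag):
    W=world(n,d);x,y,z=W[...,0],W[...,1],W[...,2]
    for xc in(.43,.46,.49,.515,.555):
        m=(d>0)&(abs(x-xc)<.004)&(z>.009)&(z<.04)&(y<-.28)&(y>-.42)
        q=W[m]
        if len(q): print(tag,n,xc,len(q),"y",np.round(np.percentile(q[:,1],[5,50,95])*1000),"z",np.round(np.percentile(q[:,2],[5,50,95])*1000))
for n in("top","side"): sec(n,np.load(n+"0.npy"),"before")
sec("side",optics.camera("side")[1],"now")
E
python3 go.py
```

```text
tips a1 pred [[392.0296375  269.48137425]]
before top 0.43 19 y [-355. -346. -341.] z [17. 22. 24.]
before top 0.46 20 y [-347. -339. -334.] z [17. 22. 25.]
before top 0.49 20 y [-340. -332. -327.] z [16. 22. 23.]
before top 0.515 18 y [-333. -327. -321.] z [18. 22. 24.]
before top 0.555 64 y [-341. -316. -293.] z [17. 26. 30.]
before side 0.43 41 y [-358. -353. -345.] z [15. 22. 25.]
before side 0.46 41 y [-351. -346. -337.] z [15. 21. 24.]
before side 0.49 38 y [-343. -339. -330.] z [16. 22. 24.]
before side 0.515 34 y [-337. -333. -325.] z [16. 22. 24.]
before side 0.555 122 y [-345. -329. -299.] z [16. 26. 29.]
now side 0.43 44 y [-358. -353. -344.] z [16. 22. 25.]
now side 0.46 42 y [-351. -347. -337.] z [14. 22. 25.]
now side 0.49 40 y [-343. -338. -330.] z [15. 22. 25.]
now side 0.515 49 y [-337. -332. -325.] z [16. 23. 39.]
now side 0.555 100 y [-346. -335. -320.] z [11. 25. 29.]
now [ 520.3 -324.5    7.1] t 3.98 q [-0.75  0.5   1.63 -0.    1.01 -2.56] open -0.002 yaw 104.0
```

The fingers may have closed over the handle, meaning the tips are higher than reported. I'll lift a little and measure the fingertips by depth.

```bash
python3 -m jog '[[0,0,-0.05,0,0,0,0],[0,0,-0.07,0,0,0,0],[0,0,-0.07,0,0,0,0],[0,0,-0.07,0,0,0,0]]'; python3 - <<'E'
from ov import *
o=get_obs()["eef_pos"]; print(o)
p,d=optics.camera("side");W=world("side",d)
m=(d>0)&(np.hypot(W[...,0]-o[0],W[...,1]-o[1])<.035)&(W[...,2]>.045)
q=W[m];i=np.argsort(q[:,2])[:40];print(np.round(q[i][:40:4]*1000))
m=m.astype(np.uint8)
u0=proj("side",o)[0]; im=draw("side",p,[(o[0]*1000,o[1]*1000,o[2]*1000,0,[(-2,2,-2,2,0),(-2,2,-2,2,19)])],(330,210,460,330)); cv2.imwrite("pics/f.png",im)
E
```

```text
time_s: 4.47
eef_pos: [0.5195, -0.3236, 0.0758]
eef_rot: [-0.0, -0.122, 0.993, -0.0]
wrist_force: [-0.2, 0.3, -0.3]
opening: -0.004
grasp_force: 0.0
[ 0.51949323 -0.32363929  0.07577871]
[[ 515. -332.  101.]
 [ 509. -321.  103.]
 [ 510. -326.  105.]
 [ 510. -332.  105.]
 [ 511. -331.  107.]
 [ 507. -323.  108.]
 [ 515. -338.  109.]
 [ 522. -336.  109.]
 [ 526. -336.  110.]
 [ 510. -314.  111.]]
```

View pics/f.png

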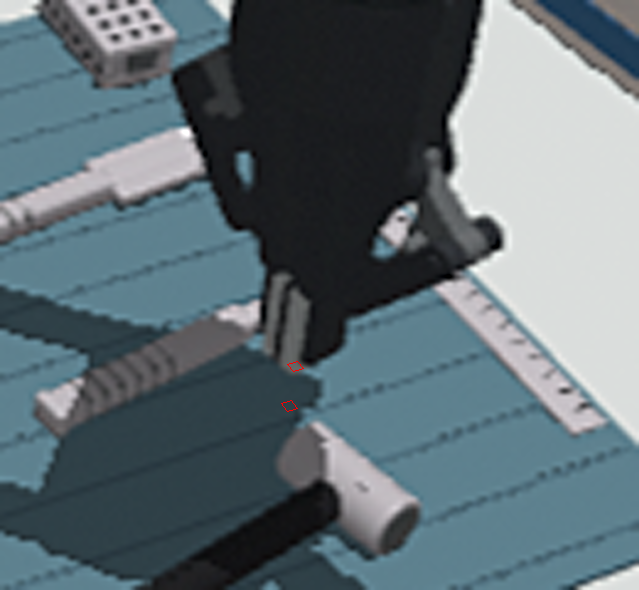

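View: the shut fingertips end near (300,357) in the crop. The reported TCP projects to (290,406), so the real tips are about 23 mm above the reported TCP. I'll work with that offset and check the force as I descend.

```bash
python3 go.py 519.5 -328.5 -8 104
```

```text
now [ 519.3 -323.4   75.4] t 4.53 q [-0.75  0.4   1.61 -0.    1.13 -2.56] open 0.004 yaw 104.0
[0.0009, -0.005, 0.0834] [0.0004, -0.0013, -0.0002]
```

```bash
python3 -m jog '[[0,-0.005,0.0,0,0,0,0.55],[0,-0.005,0.03,0,0,0,0.55],[0,-0.005,0.06,0,0,0,0.55],[0,-0.005,0.083,0,0,0,0.55],[0,-0.005,0.083,0,0,0,0.55],[0,-0.005,0.087,0,0,0,0.55],[0,-0.005,0.091,0,0,0,0.55],[0,-0.005,0.091,0,0,0,0.55]]'; python3 -m jog '[[0,0,0,0,0,0,0],[0,0,0,0,0,0,0],[0,0,0,0,0,0,0],[0,0,0,0,0,0,0],[0,0,0,0,0,0,0],[0,0,0,0,0,0,0]]'
```

```text
time_s: 5.52
eef_pos: [0.5217, -0.3296, -0.0134]
eef_rot: [0.0, -0.122, 0.993, -0.001]
wrist_force: [0.4, -0.9, -0.4]
opening: 0.552
grasp_force: 0.0
time_s: 6.28
eef_pos: [0.5218, -0.3295, -0.0132]
eef_rot: [0.0, -0.122, 0.993, -0.001]
wrist_force: [-1.1, 1.7, 5.6]
opening: 0.155
grasp_force: 58.7
```

```bash
python3 -m jog '[[0,0,-0.01,0,0,0,0],[0,0,-0.03,0,0,0,0],[0,0,-0.06,0,0,0,0],[0,0,-0.09,0,0,0,0],[0,0,-0.10,0,0,0,0],[0,0,-0.10,0,0,0,0]]'; python3 - <<'E'
from ov import *
o=get_obs()["eef_pos"]; print(o)
p,d=optics.camera("side")
cv2.imwrite("pics/g.png",draw("side",p,[],(300,180,480,340)))
E
python3 go.py 542 194 100 95.4
```

```text
time_s: 7.02
eef_pos: [0.5218, -0.3296, 0.0871]
eef_rot: [0.001, -0.122, 0.993, -0.002]
wrist_force: [-0.6, 0.6, -2.0]
opening: 0.157
grasp_force: 58.7
[ 0.52183159 -0.32955597  0.08713335]
now [ 521.2 -328.9   85.9] t 7.08 q [-0.75  0.4   1.59 -0.    1.15 -2.57] open 0.156 yaw 104.0
[-0.1466, 0.5023, -0.015] [-0.0017, 0.0002, 0.1499]
```

View pics/g.png

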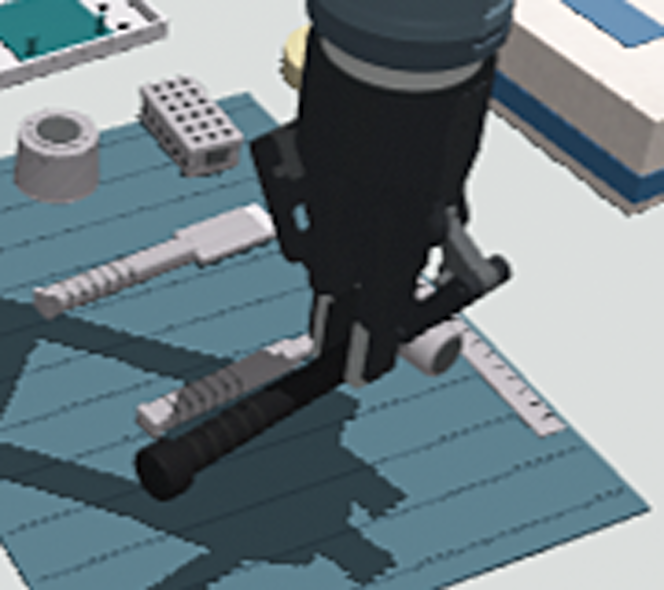

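View: the mallet is held level, and the pommel at (165,475) has lifted off the mat. Before travelling, I'll check the rack positions numerically from the prong tops in the saved depth.

```bash
python3 - <<'E'
from h import *
a=np.radians(5.4);R=np.array([[np.cos(a),-np.sin(a)],[np.sin(a),np.cos(a)]])
from scipy.cluster.vq import kmeans2
for n in("top","side"):
    d=np.load(n+"0.npy");W=world(n,d);p=cv2.imread(f"pics/{n}0.png");g=cv2.cvtColor(p,cv2.COLOR_BGR2HSV)
    teal=(g[...,0]>75)&(g[...,0]<102)&(g[...,1]>90)&(d>0)
    t=(W[...,:2]-[.52,.191])@R; z=W[...,2]
    m=teal&(abs(t)<.118).all(2)&(z>.0125)
    k,l=cv2.connectedComponents(m.astype(np.uint8))
    for i in range(1,k):
        s=l==i
        if s.sum()>3: print(n,s.sum(),"tray",np.round(t[s].mean(0)*1000,1),"lo",np.round(t[s].min(0)*1000),"hi",np.round(t[s].max(0)*1000),"z",np.round(z[s].max()*1000))
E
```

```text
top 6 tray [  83.  -107.6] lo [  81. -110.] hi [  85. -105.] z 23.0
top 5 tray [ 81.6 -55.3] lo [ 80. -57.] hi [ 84. -54.] z 20.0
top 198 tray [59.9  1.8] lo [ 44. -35.] hi [75. 35.] z 29.0
top 6 tray [  31.  -107.9] lo [  29. -110.] hi [  34. -105.] z 20.0
top 6 tray [ 29.9 -56.1] lo [ 28. -59.] hi [ 32. -54.] z 23.0
top 41 tray [27.4 80.7] lo [23. 62.] hi [ 32. 102.] z 30.0
top 13 tray [-25.8 -58. ] lo [-35. -67.] hi [-21. -52.] z 21.0
top 14 tray [ -25.2 -103.4] lo [ -34. -109.] hi [-21. -96.] z 21.0
top 34 tray [-31.2   1.1] lo [-35. -22.] hi [-27.  20.] z 35.0
top 17 tray [-26.9  79.8] lo [-30.  65.] hi [-25.  95.] z 31.0
top 17 tray [-107.7  -57.2] lo [-113.  -67.] hi [-98. -52.] z 20.0
top 6 tray [-110.4 -102.2] lo [-111. -107.] hi [-108.  -96.] z 20.0
side 39 tray [28.  80.2] lo [24. 61.] hi [ 35. 104.] z 31.0
side 36 tray [-27.8  78.2] lo [-31.  60.] hi [-23. 100.] z 31.0
side 169 tray [59.  -0.9] lo [ 45. -40.] hi [76. 37.] z 28.0
side 58 tray [-32.  -4.] lo [-36. -24.] hi [-28.  21.] z 34.0
side 5 tray [ 83.3 -56.8] lo [ 81. -60.] hi [ 87. -51.] z 21.0
side 7 tray [ 31.3 -56.4] lo [ 28. -59.] hi [ 36. -50.] z 21.0
side 15 tray [-25.5 -57.7] lo [-32. -69.] hi [-22. -51.] z 20.0
side 6 tray [  82.  -110.2] lo [  81. -113.] hi [  83. -108.] z 21.0
side 7 tray [  31.7 -108.7] lo [  30. -113.] hi [  35. -104.] z 21.0
side 20 tray [-108.3  -58.9] lo [-112.  -67.] hi [-100.  -52.] z 20.0
side 19 tray [ -27.8 -106.8] lo [ -36. -114.] hi [-22. -97.] z 21.0
side 24 tray [-106.7 -105.9] lo [-112. -113.] hi [-98. -95.] z 21.0
```

```bash
python3 go.py 546 192.9 92 95.4
```

```text
now [ 521.2 -328.9   85.9] t 7.08 q [-0.75  0.4   1.59 -0.    1.15 -2.57] open 0.156 yaw 104.0
[-0.1503, 0.5003, -0.007] [-0.0017, 0.0002, 0.1499]
```

```bash
python3 -m jog '[[-0.010,0.03,-0.007,0,0,0.02,0],[-0.023,0.075,-0.007,0,0,0.03,0],[-0.039,0.13,-0.007,0,0,0.04,0],[-0.056,0.185,-0.007,0,0,0.06,0],[-0.072,0.24,-0.007,0,0,0.08,0],[-0.089,0.295,-0.007,0,0,0.1,0],[-0.105,0.35,-0.007,0,0,0.12,0],[-0.122,0.405,-0.007,0,0,0.13,0],[-0.137,0.455,-0.007,0,0,0.14,0],[-0.1503,0.5003,-0.007,0,0,0.15,0]]' ; python3 -m jog '[[0,0,0,0,0,0,0],[0,0,0,0,0,0,0],[0,0,0,0,0,0,0]]'; python3 go.py 546 192.9 20 95.4
```

```text
time_s: 8.32
eef_pos: [0.5449, 0.1944, 0.0904]
eef_rot: [-0.001, -0.047, 0.999, -0.001]
wrist_force: [0.1, 0.2, -2.6]
opening: 0.158
grasp_force: 58.9
time_s: 8.7
eef_pos: [0.546, 0.1914, 0.0915]
eef_rot: [-0.0, -0.046, 0.999, -0.001]
wrist_force: [0.0, -0.9, -3.0]
opening: 0.155
grasp_force: 58.9
now [546.  191.4  91.5] t 8.7 q [ 0.13  0.32  1.69 -0.    1.14 -1.53] open 0.155 yaw 95.3
[-0.0002, 0.0017, 0.0715] [-0.0023, -0.0007, -0.0015]
```

```bash
python3 -m jog '[[0,0.002,0.03,0,0,0,0],[0,0.002,0.055,0,0,0,0],[0,0.002,0.075,0,0,0,0],[0,0.002,0.085,0,0,0,0],[0,0.002,0.090,0,0,0,0],[0,0.002,0.092,0,0,0,0],[0,0.002,0.092,0,0,0,0]]'; python3 -m jog '[[0,0,0.001,0,0,0,0],[0,0,0.002,0,0,0,0],[0,0,0.003,0,0,0,0],[0,0,0.003,0,0,0,0]]'
```

```text
time_s: 9.57
eef_pos: [0.5467, 0.1946, 0.0007]
eef_rot: [0.001, -0.047, 0.999, -0.001]
wrist_force: [0.6, -0.2, -1.9]
opening: 0.156
grasp_force: 59.0
time_s: 10.07
eef_pos: [0.5461, 0.1944, -0.0029]
eef_rot: [0.0, -0.047, 0.999, -0.001]
wrist_force: [-1.1, -0.0, -1.2]
opening: 0.155
grasp_force: 59.0
```

Barely unloading. I'll lower 1.5 mm more, then release to a partial opening and rise.

```bash
python3 -m jog '[[0,0,0.001,0,0,0,0],[0,0,0.0015,0,0,0,0],[0,0,0.0015,0,0,0,0]]'; python3 -m jog '[[0,0,0,0,0,0,0.3],[0,0,0,0,0,0,0.45],[0,0,0,0,0,0,0.45],[0,0,0,0,0,0,0.45],[0,0,-0.03,0,0,0,0.45],[0,0,-0.07,0,0,0,0.45],[0,0,-0.11,0,0,0,0.45],[0,0,-0.11,0,0,0,0.5]]'; python3 go.py 533.1 -228.6 90 99.5
```

```text
time_s: 10.45
eef_pos: [0.5463, 0.1944, -0.0032]
eef_rot: [0.0, -0.047, 0.999, -0.001]
wrist_force: [-4.4, -1.2, 7.2]
opening: 0.156
grasp_force: 60.0
time_s: 11.45
eef_pos: [0.5491, 0.1951, 0.1097]
eef_rot: [0.004, -0.047, 0.999, -0.001]
wrist_force: [0.2, 0.5, -0.4]
opening: 0.5
grasp_force: 0.0
now [549.1 195.1 109.7] t 11.45 q [ 0.14  0.3   1.68 -0.    1.16 -1.53] open 0.5 yaw 95.4
[0.056, -0.4203, 0.0199] [-0.0019, 0.0082, -0.0715]
```

```bash
python3 -m jog '[[0.007,-0.05,0.02,0,0.008,0,0.5],[0.014,-0.11,0.02,0,0.008,-0.02,0.5],[0.022,-0.17,0.02,0,0.008,-0.03,0.5],[0.030,-0.23,0.02,0,0.008,-0.05,0.5],[0.038,-0.29,0.02,0,0.008,-0.07,0.5],[0.046,-0.35,0.02,0,0.008,-0.0715,0.5],[0.054,-0.40,0.02,-0.002,0.008,-0.0715,0.5],[0.056,-0.42,0.02,-0.002,0.008,-0.0715,0.5],[0.056,-0.42,0.02,-0.002,0.008,-0.0715,0.5],[0.056,-0.42,0.02,-0.002,0.008,-0.0715,0.5]]'; python3 go.py 532.8 -228.8 -16 99.5; python3 - <<'E'
from ov import *
for n in ("top","side"):
  p,d=optics.camera(n); W=world(n,d);a=np.radians(5.4);R=np.array([[np.cos(a),-np.sin(a)],[np.sin(a),np.cos(a)]])
  t=(W[...,:2]-[.5181,.1903])@R;g=cv2.cvtColor(p,cv2.COLOR_BGR2HSV)
  m=(d>0)&(abs(t[...,1])<.04)&(t[...,0]>-.15)&(t[...,0]<.12)&(W[...,2]>.022)
  dark=m&(g[...,2]<60)&(t[...,0]<.04); hd=m&(g[...,1]<60)&(g[...,2]>70)&(t[...,0]>.03)
  for k,s in(("dark",dark),("head",hd)):
    if s.sum(): print(n,k,s.sum(),np.round(np.percentile(t[s],[2,50,98],axis=0)*1000).tolist(),"z",np.round(np.percentile(W[s][:,2],[50,95])*1000))
  cv2.imwrite(f"pics/m_{n}.png",p)
E
```

```text
time_s: 12.7
eef_pos: [0.5297, -0.2269, 0.0858]
eef_rot: [-0.004, -0.083, 0.997, 0.001]
wrist_force: [0.5, -0.7, 0.3]
opening: 0.502
grasp_force: 0.0
now [ 529.7 -226.9   85.8] t 12.7 q [-0.61  0.32  1.69 -0.    1.13 -2.34] open 0.502 yaw 99.6
[-0.0036, -0.0026, 0.1018] [0.0018, -0.0083, 0.0011]
top dark 291 [[-91.0, -9.0], [-26.0, -1.0], [37.0, 8.0]] z [33. 38.]
top head 155 [[53.0, -23.0], [62.0, 1.0], [76.0, 25.0]] z [36. 40.]
side dark 300 [[-90.0, -13.0], [-32.0, -6.0], [37.0, 7.0]] z [31. 36.]
side head 129 [[53.0, -24.0], [60.0, -5.0], [75.0, 26.0]] z [36. 40.]
```

The mallet is seated: head top at 38 mm, centred at rack x=62. Next, the osteotome.

```bash
python3 -m jog '[[-0.0036,-0.0026,0.05,0.002,-0.008,0,0.45],[-0.0036,-0.0026,0.08,0.002,-0.008,0,0.45],[-0.0036,-0.0026,0.098,0.002,-0.008,0,0.45],[-0.0036,-0.0026,0.102,0.002,-0.008,0,0.45],[-0.0036,-0.0026,0.104,0.002,-0.008,0,0.45],[-0.0036,-0.0026,0.104,0.002,-0.008,0,0.45]]'; python3 -m jog '[[0,0,0,0,0,0,0],[0,0,0,0,0,0,0],[0,0,0,0,0,0,0],[0,0,0,0,0,0,0],[0,0,0,0,0,0,0]]'
```

```text
time_s: 13.55
eef_pos: [0.534, -0.2314, -0.0164]
eef_rot: [0.001, -0.083, 0.997, -0.001]
wrist_force: [0.4, -0.6, 0.5]
opening: 0.447
grasp_force: 0.0
time_s: 14.18
eef_pos: [0.5338, -0.2313, -0.0165]
eef_rot: [0.001, -0.083, 0.997, -0.001]
wrist_force: [-0.7, 0.5, 6.6]
opening: 0.14
grasp_force: 59.1
```

```bash
python3 -m jog '[[0,0,-0.01,0,0,0,0],[0,0,-0.03,0,0,0,0],[0,0,-0.06,0,0,0,0],[0,0,-0.09,0,0,0,0],[0,0,-0.11,0,0,0,0],[0,0,-0.11,0,0,0,0]]';  python3 go.py 513.5 272 95 95.4; python3 - <<'E'
from h import *
p,d=optics.camera("side");W=world("side",d)
m=(d>0)&(W[...,2]>.04)&(W[...,2]<.16)
o=get_obs()["eef_pos"];a=np.radians(9.5);u=np.array([np.cos(a),np.sin(a)])
t=W[...,:2]-o[:2];s=t@u;v=t@[-u[1],u[0]];m&=(abs(v)<.02)&(abs(s)<.12)
for lo,hi in((-.065,-.045),(-.045,-.025),(.045,.065),(.075,.1)):
  k=m&(s>lo)&(s<hi)&(W[...,2]<.135)
  if k.sum(): print(lo,k.sum(),np.round(np.median(W[k],axis=0)*1000),np.round(np.median(v[k])*1000,1),"s",np.round(s[k].min()*1000),np.round(s[k].max()*1000),"z",np.round(np.percentile(W[k][:,2],[5,95])*1000))
E
```

```text
time_s: 14.92
eef_pos: [0.5346, -0.2318, 0.0956]
eef_rot: [0.002, -0.083, 0.997, -0.003]
wrist_force: [0.1, 0.6, -1.5]
opening: 0.138
grasp_force: 58.8
now [ 534.6 -231.8   95.6] t 14.93 q [-0.61  0.31  1.68 -0.    1.14 -2.35] open 0.138 yaw 99.5
[-0.0623, 0.5003, -0.0019] [-0.0054, 0.0046, 0.0715]
-0.065 88 [ 480. -244.  125.] -4.5 s -61.0 -45.0 z [117. 128.]
-0.045 92 [ 499. -243.  126.] -6.0 s -45.0 -25.0 z [117. 128.]
0.045 45 [ 589. -225.  123.] -2.4 s 45.0 65.0 z [120. 125.]
0.075 46 [ 617. -220.  122.] -2.6 s 76.0 95.0 z [120. 123.]
```

```bash
python3 -m jog '[[-0.004,0.03,-0.002,0,0,0.01,0],[-0.010,0.08,-0.002,0,0,0.02,0],[-0.017,0.135,-0.002,0,0,0.03,0],[-0.024,0.19,-0.002,0,0,0.04,0],[-0.031,0.245,-0.002,0,0,0.05,0],[-0.037,0.30,-0.002,0,0,0.06,0],[-0.044,0.355,-0.002,0,0,0.07,0],[-0.051,0.41,-0.002,0,0,0.0715,0],[-0.057,0.46,-0.002,-0.003,0.002,0.0715,0],[-0.062,0.5,-0.002,-0.005,0.004,0.0715,0]]' ; python3 -m jog '[[0,0,0,0,0,0,0],[0,0,0,0,0,0,0],[0,0,0,0,0,0,0]]'; python3 go.py 513 272 0 95.4
```

```text
time_s: 16.23
eef_pos: [0.5103, 0.2745, 0.0923]
eef_rot: [-0.003, -0.048, 0.999, 0.001]
wrist_force: [-0.1, -0.8, -1.6]
opening: 0.141
grasp_force: 58.8
time_s: 16.6
eef_pos: [0.5116, 0.2715, 0.0932]
eef_rot: [-0.002, -0.046, 0.999, 0.001]
wrist_force: [-1.0, 0.4, -1.0]
opening: 0.136
grasp_force: 58.9
now [511.6 271.5  93.2] t 16.6 q [ 0.28  0.32  1.69  0.    1.14 -1.38] open 0.136 yaw 95.3
[-0.0019, 0.0001, 0.0931] [0.0027, -0.0045, -0.0015]
```

```bash
python3 -m jog '[[-0.001,0,0.03,0.003,-0.004,0,0],[-0.001,0,0.055,0.003,-0.004,0,0],[-0.001,0,0.075,0.003,-0.004,0,0],[-0.001,0,0.087,0.003,-0.004,0,0],[-0.001,0,0.092,0.003,-0.004,0,0],[-0.001,0,0.094,0.003,-0.004,0,0],[-0.001,0,0.094,0.003,-0.004,0,0]]'; python3 -m jog '[[0,0,0.001,0,0,0,0],[0,0,0.002,0,0,0,0],[0,0,0.003,0,0,0,0],[0,0,0.003,0,0,0,0]]'
```

```text
time_s: 17.48
eef_pos: [0.5128, 0.2732, 0.0002]
eef_rot: [0.001, -0.047, 0.999, 0.0]
wrist_force: [0.1, 0.6, -1.3]
opening: 0.14
grasp_force: 58.9
time_s: 17.98
eef_pos: [0.5122, 0.2731, -0.0034]
eef_rot: [0.0, -0.047, 0.999, 0.0]
wrist_force: [-0.1, -0.3, -2.0]
opening: 0.137
grasp_force: 58.9
```

```bash
python3 -m jog '[[0,0,0.001,0,0,0,0],[0,0,0.0015,0,0,0,0],[0,0,0.002,0,0,0,0],[0,0,0.002,0,0,0,0]]'
```

```text
time_s: 18.48
eef_pos: [0.5124, 0.2731, -0.0045]
eef_rot: [0.0, -0.047, 0.999, 0.0]
wrist_force: [-3.1, -1.4, 6.9]
opening: 0.138
grasp_force: 59.9
```

```bash
python3 -m jog '[[0,0,0,0,0,0,0.3],[0,0,0,0,0,0,0.4],[0,0,0,0,0,0,0.4],[0,0,0,0,0,0,0.4],[0,0,-0.03,0,0,0,0.4],[0,0,-0.07,0,0,0,0.4],[0,0,-0.11,0,0,0,0.7],[0,0,-0.11,0,0,0,0.9]]'; python3 go.py 522.5 -33.3 100 92
```

```text
time_s: 19.48
eef_pos: [0.5152, 0.2739, 0.1087]
eef_rot: [0.004, -0.047, 0.999, 0.001]
wrist_force: [1.0, 1.0, 1.1]
opening: 0.81
grasp_force: 0.0
now [515.2 273.9 108.7] t 19.48 q [ 0.29  0.3   1.67  0.    1.16 -1.38] open 0.81 yaw 95.4
[0.0217, -0.3066, 0.008] [0.0019, 0.008, 0.0594]
```

```bash
python3 -m jog '[[0.004,-0.05,0.008,0,0.008,0.02,0.95],[0.008,-0.11,0.008,0,0.008,0.04,0.95],[0.012,-0.17,0.008,0,0.008,0.059,0.95],[0.017,-0.23,0.008,0,0.008,0.059,0.95],[0.02,-0.28,0.008,0.002,0.008,0.059,0.95],[0.0217,-0.3066,0.008,0.002,0.008,0.059,0.95],[0.0217,-0.3066,0.008,0.002,0.008,0.059,0.95],[0.0217,-0.3066,0.008,0.002,0.008,0.059,0.95],[0.0217,-0.3066,0.008,0.002,0.008,0.059,0.95]]'; python3 go.py 522.5 -33.3 -10 92; python3 - <<'E'
from ov import *
for n in ("top","side"):
  p,d=optics.camera(n); W=world(n,d);a=np.radians(5.4);R=np.array([[np.cos(a),-np.sin(a)],[np.sin(a),np.cos(a)]])
  t=(W[...,:2]-[.5125,.2719])@R;g=cv2.cvtColor(p,cv2.COLOR_BGR2HSV)
  m=(d>0)&(abs(t[...,1])<.014)&(abs(t[...,0])<.11)&(W[...,2]>.0125)&(g[...,1]<70)
  q=t[m];print(n,m.sum(),np.round(np.percentile(q,[2,50,98],axis=0)*1000).tolist(),"z",np.round(np.percentile(W[m][:,2],[10,50,90])*1000))
  cv2.imwrite(f"pics/n_{n}.png",p)
E
```

```text
time_s: 20.6
eef_pos: [0.5192, -0.033, 0.0962]
eef_rot: [-0.004, -0.018, 1.0, -0.001]
wrist_force: [-0.1, -0.0, 0.3]
opening: 0.954
grasp_force: 0.0
now [519.2 -33.   96.2] t 20.6 q [-0.29  0.2   1.83 -0.    1.12 -1.89] open 0.954 yaw 92.1
[-0.0041, -0.0002, 0.1062] [-0.0016, -0.0081, 0.0018]
top 287 [[-60.0, -7.0], [3.0, -0.0], [90.0, 7.0]] z [21. 26. 29.]
side 261 [[-58.0, -10.0], [1.0, -3.0], [89.0, 7.0]] z [19. 25. 29.]
```

The osteotome is seated (top at 26-27 mm, centred). Next, the gallipot.

```bash
python3 -m jog '[[-0.004,0,0.04,-0.002,-0.008,0,0.95],[-0.004,0,0.075,-0.002,-0.008,0,0.95],[-0.004,0,0.1,-0.002,-0.008,0,0.95],[-0.004,0,0.111,-0.002,-0.008,0,0.95],[-0.004,0,0.111,-0.002,-0.008,0,0.95],[-0.004,0,0.111,-0.002,-0.008,0,0.95]]'; python3 -m jog '[[0,0,0,0,0,0,0.6],[0,0,0,0,0,0,0.5],[0,0,0,0,0,0,0.3],[0,0,0,0,0,0,0.3],[0,0,0,0,0,0,0.3]]'
```

```text
time_s: 21.45
eef_pos: [0.5238, -0.0345, -0.0133]
eef_rot: [0.001, -0.018, 1.0, -0.0]
wrist_force: [-0.2, -0.1, 0.6]
opening: 0.947
grasp_force: 0.0
time_s: 22.08
eef_pos: [0.5235, -0.0346, -0.013]
eef_rot: [0.001, -0.018, 1.0, -0.0]
wrist_force: [-2.6, 1.4, 9.0]
opening: 0.549
grasp_force: 60.5
```

```bash
python3 -m jog '[[0,0,-0.01,0,0,0,0.2],[0,0,-0.03,0,0,0,0],[0,0,-0.06,0,0,0,0],[0,0,-0.09,0,0,0,0],[0,0,-0.10,0,0,0,0],[0,0,-0.10,0,0,0,0]]';  python3 go.py 585 114.5 87 95.4; python3 - <<'E'
from h import *
o=get_obs()["eef_pos"]
for n in("top","side"):
  p,d=optics.camera(n);W=world(n,d)
  m=(d>0)&(np.hypot(W[...,0]-o[0],W[...,1]-o[1])<.035)&(W[...,2]>.06)&(W[...,2]<.15);g=cv2.cvtColor(p,cv2.COLOR_BGR2HSV)
  m&=(g[...,2]>75)
  if m.sum(): print(n,m.sum(),np.round(W[m].min(0)*1000),np.round(W[m].max(0)*1000))
E
```

```text
time_s: 22.82
eef_pos: [0.523, -0.0345, 0.086]
eef_rot: [0.001, -0.018, 1.0, -0.0]
wrist_force: [-0.5, -0.2, -0.4]
opening: 0.547
grasp_force: 61.7
now [523.  -34.5  86. ] t 22.82 q [-0.29  0.21  1.84  0.    1.09 -1.9 ] open 0.547 yaw 92.0
[-0.0672, 0.1467, -0.0009] [-0.0005, 0.0019, -0.0591]
side 306 [497. -68. 100.] [543.  -5. 149.]
```

```bash
python3 -m jog '[[-0.014,0.03,-0.001,0,0,-0.02,0],[-0.034,0.075,-0.001,0,0,-0.04,0],[-0.054,0.12,-0.001,0,0,-0.059,0],[-0.0672,0.1467,-0.001,0,0.002,-0.059,0],[-0.0672,0.1467,-0.001,0,0.002,-0.059,0],[-0.0672,0.1467,-0.001,0,0.002,-0.059,0],[-0.0672,0.1467,-0.001,0,0.002,-0.059,0]]'; python3 go.py 585 114.5 -6 95.4
```

```text
time_s: 23.8
eef_pos: [0.584, 0.1136, 0.086]
eef_rot: [-0.001, -0.046, 0.999, -0.0]
wrist_force: [0.1, -0.4, -0.8]
opening: 0.545
grasp_force: 61.8
now [584.  113.6  86. ] t 23.8 q [-0.01  0.36  1.65 -0.    1.14 -1.67] open 0.545 yaw 95.3
[-0.0013, 0.0008, 0.092] [-0.0001, -0.0027, -0.0013]
```

```bash
python3 -m jog '[[-0.001,0.001,0.03,0,-0.002,0,0],[-0.001,0.001,0.055,0,-0.002,0,0],[-0.001,0.001,0.075,0,-0.002,0,0],[-0.001,0.001,0.085,0,-0.002,0,0],[-0.001,0.001,0.091,0,-0.002,0,0],[-0.001,0.001,0.093,0,-0.002,0,0],[-0.001,0.001,0.093,0,-0.002,0,0]]'; python3 -m jog '[[0,0,0.001,0,0,0,0],[0,0,0.002,0,0,0,0],[0,0,0.003,0,0,0,0],[0,0,0.003,0,0,0,0]]'
```

```text
time_s: 24.68
eef_pos: [0.5859, 0.1157, -0.0059]
eef_rot: [0.001, -0.047, 0.999, -0.0]
wrist_force: [-0.5, -0.3, 0.2]
opening: 0.548
grasp_force: 61.8
time_s: 25.18
eef_pos: [0.5853, 0.1157, -0.0095]
eef_rot: [0.0, -0.047, 0.999, 0.0]
wrist_force: [0.2, -1.1, -0.4]
opening: 0.55
grasp_force: 61.8
```

```bash
python3 -m jog '[[0,0,0.001,0,0,0,0],[0,0,0.0015,0,0,0,0],[0,0,0.0015,0,0,0,0]]'; python3 -m jog '[[0,0,0,0,0,0,0.6],[0,0,0,0,0,0,0.67],[0,0,0,0,0,0,0.67],[0,0,0,0,0,0,0.67],[0,0,-0.03,0,0,0,0.67],[0,0,-0.07,0,0,0,0.67],[0,0,-0.11,0,0,0,0.67],[0,0,-0.11,0,0,0,0.67]]'; python3 go.py 611 -32 95 -1
```

```text
time_s: 25.55
eef_pos: [0.5855, 0.1157, -0.0099]
eef_rot: [0.0, -0.047, 0.999, -0.0]
wrist_force: [-4.5, -0.8, 6.7]
opening: 0.548
grasp_force: 62.8
time_s: 26.55
eef_pos: [0.5884, 0.1157, 0.1032]
eef_rot: [0.004, -0.047, 0.999, -0.0]
wrist_force: [0.4, -0.2, 0.1]
opening: 0.675
grasp_force: 0.0
now [588.4 115.7 103.2] t 26.55 q [-0.    0.34  1.64  0.    1.16 -1.67] open 0.675 yaw 95.4
[-0.0085, -0.1492, 0.0084] [0.0063, 0.0068, 1.6826]
```

```bash
python3 -m jog '[[-0.002,-0.04,0.008,0.006,0.007,0.18,0.75],[-0.004,-0.08,0.008,0.006,0.007,0.36,0.75],[-0.006,-0.12,0.008,0.006,0.007,0.54,0.75],[-0.0085,-0.149,0.008,0.006,0.007,0.72,0.75],[-0.0085,-0.149,0.008,0.006,0.007,0.9,0.75],[-0.0085,-0.149,0.008,0.006,0.007,1.08,0.75],[-0.0085,-0.149,0.008,0.006,0.007,1.26,0.75],[-0.0085,-0.149,0.008,0.006,0.007,1.44,0.75],[-0.0085,-0.149,0.008,0.006,0.007,1.62,0.75],[-0.0085,-0.149,0.008,0.006,0.007,1.683,0.75]]';python3 -m jog '[[0,0,0,0,0,0,0.75],[0,0,0,0,0,0,0.75]]'; python3 go.py 611 -32 -14 -1; python3 - <<'E'
from ov import *
for n in ("top","side"):
  p,d=optics.camera(n); W=world(n,d);a=np.radians(5.4);R=np.array([[np.cos(a),-np.sin(a)],[np.sin(a),np.cos(a)]])
  t=(W[...,:2]-[.5842,.1144])@R
  m=(d>0)&(abs(t)<.034).all(2)&(W[...,2]>.026)
  q=t[m];print(n,m.sum(),np.round(np.percentile(q,[2,50,98],axis=0)*1000).tolist(),"z",np.round(np.percentile(W[m][:,2],[10,50,90])*1000))
  t=W[...,:2]-[.611,-.032]; m=(d>0)&(abs(t)<.05).all(2)&(W[...,2]>.022)&(W[...,2]<.035)
  if m.sum(): print("box",cv2.minAreaRect(W[m][:,:2].astype(np.float32)*1000))
E
```

```text
time_s: 27.8
eef_pos: [0.607, -0.0317, 0.0897]
eef_rot: [-0.004, 0.715, 0.699, -0.003]
wrist_force: [-0.0, 0.8, 0.1]
opening: 0.753
grasp_force: 0.0
time_s: 28.05
eef_pos: [0.6074, -0.0318, 0.0904]
eef_rot: [-0.003, 0.713, 0.701, -0.003]
wrist_force: [-0.5, 0.1, -0.4]
opening: 0.753
grasp_force: 0.0
now [607.4 -31.8  90.4] t 28.05 q [-0.25  0.38  1.6  -0.    1.16 -0.23] open 0.753 yaw -1.0
[-0.0002, 0.0045, 0.1044] [-0.0087, -0.0004, 0.0008]Traceback (most recent call last):
  File "<stdin>", line 6, in <module>
    return _quantile_unchecked(
        a, q, axis, out, overwrite_input, method, keepdims, weights)
    return _ureduce(a,
                    func=_quantile_ureduce_func,
    ...<5 lines>...
                    overwrite_input=overwrite_input,
                    method=method)
    r = func(a, **kwargs)
    result = _quantile(arr,
                       quantiles=q,
    ...<2 lines>...
                       out=out,
                       weights=wgt)
    slices_having_nans = np.isnan(arr[-1, ...])
                                  ~~~^^^^^^^^^
IndexError: index -1 is out of bounds for axis 0 with size 0
```

```bash
python3 - <<'E'
from ov import *
for n in ("side",):
  p,d=optics.camera(n); W=world(n,d);a=np.radians(5.4);R=np.array([[np.cos(a),-np.sin(a)],[np.sin(a),np.cos(a)]])
  t=(W[...,:2]-[.5842,.1144])@R
  m=(d>0)&(abs(t)<.04).all(2)&(W[...,2]>.026)
  q=t[m];print(n,m.sum(), q.size and (np.round(np.percentile(q,[2,50,98],axis=0)*1000).tolist(),"z",np.round(np.percentile(W[m][:,2],[10,50,90])*1000)))
  cv2.imwrite("pics/k.png",draw(n,p,H[2:3],(205,120,425,280)))
E
```

```text
side 267 ([[-22.0, -24.0], [-4.0, -8.0], [21.0, 21.0]], 'z', array([29., 40., 43.]))
```

View pics/k.png

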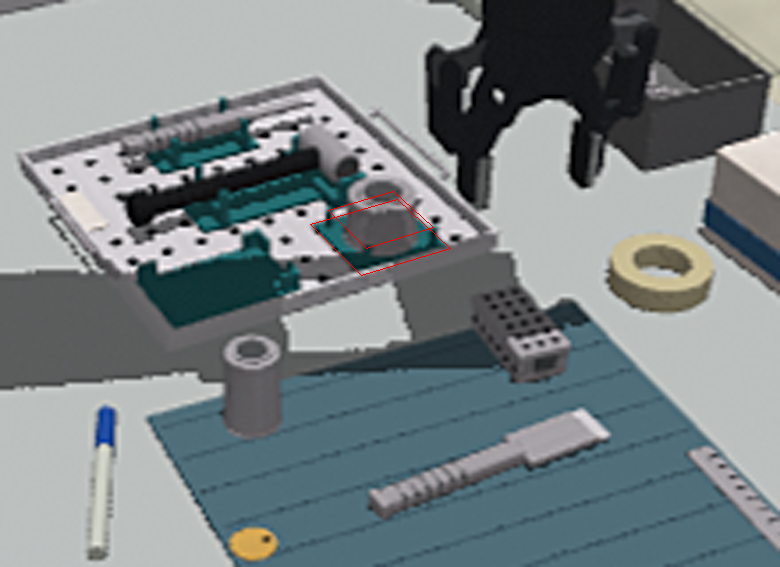

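View: mallet, osteotome and gallipot are all seated. The gallipot is at (385,220), upside down between the pins. The fingers are aligned across the box at (520,335). Next, the pin box.

```bash
python3 -m jog '[[0,0.0045,0.04,-0.008,0,0,0.75],[0,0.0045,0.075,-0.008,0,0,0.75],[0,0.0045,0.1,-0.008,0,0,0.75],[0,0.0045,0.108,-0.008,0,0,0.75],[0,0.0045,0.108,-0.008,0,0,0.75],[0,0.0045,0.108,-0.008,0,0,0.75]]'; python3 -m jog '[[0,0,0,0,0,0,0.5],[0,0,0,0,0,0,0.3],[0,0,0,0,0,0,0],[0,0,0,0,0,0,0],[0,0,0,0,0,0,0]]'
```

```text
time_s: 28.9
eef_pos: [0.6127, -0.0322, -0.0155]
eef_rot: [0.001, 0.713, 0.701, 0.001]
wrist_force: [-1.1, -0.4, 0.8]
opening: 0.747
grasp_force: 0.0
time_s: 29.52
eef_pos: [0.6125, -0.0321, -0.0157]
eef_rot: [0.001, 0.713, 0.701, 0.001]
wrist_force: [-0.8, -0.1, 6.4]
opening: 0.398
grasp_force: 60.4
```

```bash
python3 -m jog '[[0,0,-0.01,0,0,0,0],[0,0,-0.03,0,0,0,0],[0,0,-0.06,0,0,0,0],[0,0,-0.09,0,0,0,0],[0,0,-0.10,0,0,0,0],[0,0,-0.10,0,0,0,0]]';  python3 go.py 461 103.6 85 95.4
```

```text
time_s: 30.28
eef_pos: [0.612, -0.032, 0.084]
eef_rot: [0.001, 0.713, 0.701, 0.001]
wrist_force: [0.7, 0.1, -2.4]
opening: 0.403
grasp_force: 60.1
now [612. -32.  84.] t 30.27 q [-0.25  0.39  1.6   0.    1.14 -0.23] open 0.403 yaw -1.0
[0.1329, -0.1534, -0.0013] [0.0014, 0.0019, -1.683]
```

```bash
python3 -m jog '[[0.013,-0.015,-0.001,0,0,-0.15,0],[0.03,-0.035,-0.001,0,0,-0.33,0],[0.05,-0.058,-0.001,0,0,-0.51,0],[0.07,-0.081,-0.001,0,0,-0.69,0],[0.09,-0.104,-0.001,0,0,-0.87,0],[0.11,-0.127,-0.001,0,0,-1.05,0],[0.125,-0.145,-0.001,0,0,-1.23,0],[0.133,-0.1534,-0.001,0,0,-1.41,0],[0.133,-0.1534,-0.001,0,0,-1.59,0],[0.133,-0.1534,-0.001,0.001,0.002,-1.683,0]]';python3 -m jog '[[0,0,0,0,0,0,0],[0,0,0,0,0,0,0]]'; python3 go.py 461 103.6 -9 95.4
```

```text
time_s: 31.52
eef_pos: [0.4591, 0.1041, 0.0827]
eef_rot: [-0.002, -0.049, 0.999, 0.001]
wrist_force: [0.7, -0.0, -1.2]
opening: 0.404
grasp_force: 60.2
time_s: 31.78
eef_pos: [0.4599, 0.1038, 0.0833]
eef_rot: [-0.001, -0.046, 0.999, 0.0]
wrist_force: [-0.6, -0.6, -0.8]
opening: 0.403
grasp_force: 60.2
now [459.9 103.8  83.3] t 31.77 q [-0.03  0.11  1.96  0.    1.07 -1.69] open 0.403 yaw 95.3
[-0.0013, -0.0004, 0.0923] [0.0011, -0.0029, -0.002]
```

```bash
python3 -m jog '[[-0.001,0,0.03,0.001,-0.003,0,0],[-0.001,0,0.055,0.001,-0.003,0,0],[-0.001,0,0.075,0.001,-0.003,0,0],[-0.001,0,0.086,0.001,-0.003,0,0],[-0.001,0,0.092,0.001,-0.003,0,0],[-0.001,0,0.092,0.001,-0.003,0,0],[-0.001,0,0.092,0.001,-0.003,0,0]]'; python3 -m jog '[[0,0,0.001,0,0,0,0],[0,0,0.002,0,0,0,0],[0,0,0.003,0,0,0,0],[0,0,0.003,0,0,0,0]]'
```

```text
time_s: 32.65
eef_pos: [0.462, 0.104, -0.0073]
eef_rot: [0.001, -0.047, 0.999, -0.0]
wrist_force: [-0.7, -0.1, -2.1]
opening: 0.401
grasp_force: 60.1
time_s: 33.15
eef_pos: [0.4613, 0.104, -0.011]
eef_rot: [0.001, -0.047, 0.999, -0.0]
wrist_force: [-0.8, -1.4, -1.0]
opening: 0.408
grasp_force: 60.1
```

```bash
python3 -m jog '[[0,0,0.001,0,0,0,0],[0,0,0.002,0,0,0,0],[0,0,0.002,0,0,0,0]]'
```

```text
time_s: 33.52
eef_pos: [0.4614, 0.104, -0.0127]
eef_rot: [0.001, -0.047, 0.999, -0.0]
wrist_force: [-1.8, -0.2, 3.8]
opening: 0.404
grasp_force: 60.7
```

```bash
python3 -m jog '[[0,0,0,0,0,0,0.45],[0,0,0,0,0,0,0.5],[0,0,0,0,0,0,0.5],[0,0,0,0,0,0,0.5],[0,0,-0.03,0,0,0,0.5],[0,0,-0.07,0,0,0,0.5],[0,0,-0.12,0,0,0,0.5],[0,0,-0.16,0,0,0,0.5],[0,0,-0.2,0,0,0,0.5],[0,0,-0.2,0,0,0,0.5]]'; python3 -m jog '[[0,-0.05,0,0,0,0,0.5],[0,-0.1,0,0,0,0,0.5],[0,-0.15,0,0,0,0,0.5],[0,-0.2,0,0,0,0,0.5],[0,-0.25,0,0,0,0,0.5],[0,-0.3,0,0,0,0,0.5],[0,-0.35,0,0,0,0,0.5],[0,-0.35,0,0,0,0,0.5],[0,-0.35,0,0,0,0,0.5]]'; python3 - <<'E'
from ov import *
p=optics.camera("top")[0]; q=optics.camera("side")[0]
a=cv2.resize(p[130:250,145:345],None,fx=3,fy=3,interpolation=cv2.INTER_CUBIC)[:,:400]
b=cv2.resize(q[135:285,205:340],None,fx=2.9,fy=2.9,interpolation=cv2.INTER_CUBIC)[:,:391]
h=max(a.shape[0],b.shape[0]);f=lambda i:cv2.copyMakeBorder(i,0,h-i.shape[0],0,0,cv2.BORDER_CONSTANT)
cv2.imwrite("pics/z.png",np.hstack([f(a),f(b)]))
E
```

```text
time_s: 34.78
eef_pos: [0.4635, 0.1039, 0.1906]
eef_rot: [0.004, -0.047, 0.999, -0.0]
wrist_force: [-0.4, -0.5, -0.8]
opening: 0.497
grasp_force: 0.0
time_s: 35.9
eef_pos: [0.4932, -0.2437, 0.1856]
eef_rot: [-0.0, -0.047, 0.999, 0.001]
wrist_force: [0.3, 0.6, -0.6]
opening: 0.504
grasp_force: 0.0
```

View pics/z.png

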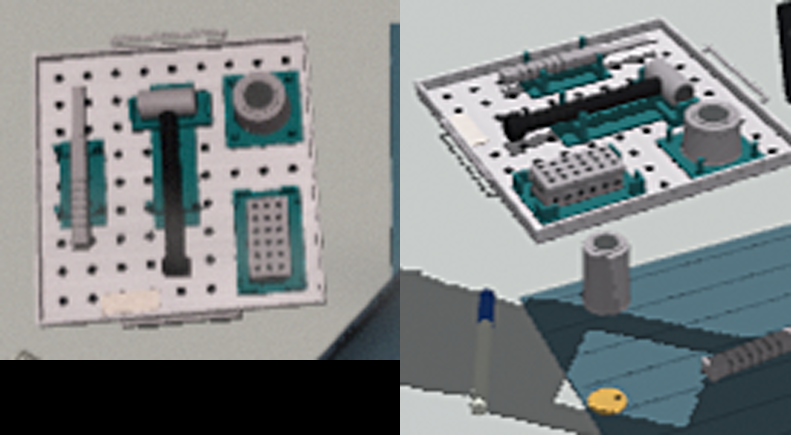

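The final view shows all four pieces seated: mallet (167,100)-(176,268), osteotome (80,165), gallipot (260,100) and box (268,238). The tall cup and wide osteotome have not moved, and the arm is clear.

```bash
python3 -c "
from bench import workorder
print(workorder.hand_in())"
```

```text
the job is handed in; nothing more can be done
None
```

The mallet, narrow osteotome, gallipot and pin box are each seated and released in their holders, packed in that order; the two look-alikes were left untouched, and the job was handed in at about 36 s.

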